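# Stack and snap the tasting trays

## Robot

A 6-joint arm with a two-finger parallel gripper is mounted at the origin on the work surface. World frame = base frame: x ahead of the robot, y to its left, z up, the work surface at z = 0. Lengths are in m, angles in rad, forces in N, time in s.
With the tool pointing down it reaches from about 0.275 to 0.75 m from the base axis. Payload 10.2 kg.
Tool frame: the origin (TCP) lies at the very end of the fingers, on their centre line; the grasp point (between the pads) lies 19 mm behind it; z points along the fingers, x is the direction in which the jaws open and shut, and the axes are right-handed (so a half turn about z gives the same grasp; the last joint's range is limited). The gripper opens to 85 mm and grips with 20 to 120 N. Pads are 22 mm wide; open, the fingers measure 114 mm over their backs; the gripper's body (76 mm by 85 mm) begins 54 mm behind the grasp point. The pads swing forward as they close: fully open they stand 13 mm farther back than shut.
Start: joints at [-1.495, 0.313, 1.498, -0, 1.331, -0.223], TCP at [0.155, -0.502, 0.231] pointing down, gripper open.
Joint ranges: [-2.94, 2.94], [-0.97, 2.17], [0.19, 2.56], [-1.23, 4.37], [0.02, 3.11], [-2.88, 2.88]. Speed limits (rad/s): [2.39, 2.39, 3.01, 3.14, 3.14, 3.14].

## Interface

Orientations are given as a 3x3 rotation matrix whose columns are the frame's x, y, z axes.
In Python, from rig import arm gives the robot as it stands. The module is installed in compiled form; this text tells all that it offers.
- The arm moves only by the shell command python3 -m handwheel 'ROWS' [OPENING] [FORCE]. ROWS is text: rows parted by semicolons, each of 4 numbers parted by spaces: the shift along the tool's x, y, z in cm, then the turn about the tool's z in degrees. In form: x y z yaw; .... A call has 1 to 12 rows; each row is the pose to reach, as a shift and turn from the pose commanded when the call began, along the tool's axes at that moment; what a row does not reach only later rows make up. A row lasts 1/10 s, in which the tool goes at most 50 mm and 8.59 degrees, less where a joint would pass 70% of its speed; a pose out of reach is approached as far as the arm can. A call with a gripper value outside its range is refused whole. OPENING is the closure, from 0 (fully open) to 1 (shut), set as the call begins (- or left out, the last holds). The fingers move at their own pace and stop on an object; FORCE is the grip in N (left out, the last holds). Time passes only in rows, so rows that repeat a pose let the fingers close. It gives the time, the measured TCP pose, the force and the opening at its end, in the units of the state.
- arm.state(): the state, without advancing time (a new reading comes with each control period).
- arm.read_camera(name): name is "scene" or "top"; returns (picture, depth): 480x640x3 uint8, blue, green, red; 480x640 float32, m along the optical axis (not along the pixel's ray), 0 where there is no reading.
- arm.camera_model(name): a dict with "mtx" (3x3 intrinsics, pixels), "R" (3x3) and "t" (3): a world point X has camera coordinates R X + t. Camera axes: x right, y down, z forward; pixel columns grow to the right and rows downward; lengths in m; the calibration is good to about 2 mm. A picture is of the moment at which its call begins. camera_model takes no time and is no camera call.
- arm.job_done(): hands the job in, once; it reports no verdict.
The state is a dict: "t": time; "joints": joint angles; "dq": joint speeds; "joint_efforts": joint torques, N m; "ee_pos": TCP position; "eef_rot": TCP orientation; "ft_force": force on the tool from outside, world axes, zero at the start; "ft_torque": the same for the moment, N m; "grip_width": finger opening in m.
Only numpy, scipy, OpenCV 4.12 (cv2) and the standard library are available. Lean on these libraries where they do the work, as an engineer would, in place of code of your own. Each camera call takes 0.05 s, during which the arm holds its last target.

## Task

Stack the tasting trays: take the white tray with its jars by the orange handle, let its four corner pins down into the sockets of the grey tray's posts and press it home until all four catches snap and its deck sits flush on the post tops, then let go. The grey tray gives on its soft feet, so go by feel: press steadily, never with more than about 2.5 kg (25 N) between the trays, and do not shove the grey tray along the counter. Keep all the jars upright on their trays and leave the siphon, the bowl and the sauce bottle where they are.

Things in the scene. Friction and masses are not known exactly. Their poses are not given: they have to be found in the camera images.
- handle (a point): Centre of the orange handle of the white top tray, the one to pick up. A level bar 14 mm wide, 18 mm high, along the tray's x, 110 mm clear between its uprights, 140 mm above the pin tips, 115 mm above the deck's upper face. Tray about 0.6 kg with its four jars, two each side of the handle. Seated, this point is 243 mm above the lower tray's origin, on its z axis, either way round.
- top_tray: White top tray, rigid; origin midway between the tips of its four pins, z up, on the counter at the start. Deck 240 mm (x) by 180 mm (y), 5 mm thick, underside 20 mm up, 12 mm rim. Steel corner pins point down at x = +-105, y = +-75 mm: 20 mm long, 15 mm thick at the top, then an 8 mm neck and an 11 mm ball at the tip, which snaps behind a spring catch.
- lower_tray: Grey lower tray, loose on the counter, about 1.1 kg, two jars on it. Origin at the centre of its underside (bottom of the unloaded feet), z up, x along its long side. Deck 240 mm (x) by 180 mm (y), upper face 30 mm up. Four corner posts, 30 mm square, at x = +-105, y = +-75 mm, tops 123 mm up, each with a socket for one pin of the top tray.
- socket (a point): Mouth centre, at the post top, of the socket at x = +105, y = +75 mm of the lower tray; all four alike: 17 mm square, 22 mm deep, 1 mm play round the pin. A spring catch in each resists from about 8 mm before home; they give at a total load of about 10 to 20 N on the posts (about 6 N of it the top tray's weight), often one end first, then the other. Past the snap a catch draws its ball down; home, the deck rests on all post tops.
- foot (a point): Bottom centre of the lower tray's corner at x = +105, y = +75 mm when unloaded (moves with the tray). Under each corner is a sponge-rubber foot, 28 mm wide, 25 mm high, that gives under load: 5 to 10 mm at the snap, squashed flat (hard) at 18 mm, which takes over 30 N of load. The posts sink away as one presses down.
- siphon_c (a point): Steel cream siphon, 80 mm thick, 205 mm tall, standing beyond the trays; point on its axis 100 mm up. Leave it alone.
- bowl_c (a point): White bowl, 100 mm wide, 45 mm high, standing between the trays; point on its axis 22 mm up. Leave it alone.
- sauce_c (a point): Closed yellow sauce bottle, 44 mm thick, 120 mm tall, standing between and beyond the trays; point on its axis half-way up. Leave it alone.
- jar0_c (a point): Centre (half-way up) of a lidded dessert jar, 48 mm thick, 55 mm tall, z up, standing loose on the top tray.
- jar1_c (a point): Centre (half-way up) of a lidded dessert jar, 48 mm thick, 55 mm tall, z up, standing loose on the top tray.
- jar2_c (a point): Centre (half-way up) of a lidded dessert jar, 48 mm thick, 55 mm tall, z up, standing loose on the top tray.
- jar3_c (a point): Centre (half-way up) of a lidded dessert jar, 48 mm thick, 55 mm tall, z up, standing loose on the top tray.
- jar4_c (a point): Centre (half-way up) of a lidded dessert jar, 48 mm thick, 55 mm tall, z up, standing loose on the lower tray.
- jar5_c (a point): Centre (half-way up) of a lidded dessert jar, 48 mm thick, 55 mm tall, z up, standing loose on the lower tray.
Mind the look-alikes: they are no part of the job. Leave any brown or green look-alike of the part that bears jar3_c alone. What is shaped like the part that bears jar5_c but yellow is not meant.

How it is judged:
On the way, in this order (a step that is already met when the one before it is completed fails the run):
1. the top tray is lifted clear of the counter by its handle (height (world z) of handle above 0.19 m and contact force between the fingers and top_tray above 1 N), for 0.2 s.
2. the tray is pressed home on the posts by the gripper (not dropped) (z of handle in the frame of lower_tray between 0.2405 and 0.245 m and x of handle in the frame of lower_tray between -0.004 and 0.004 m and y of handle in the frame of lower_tray between -0.004 and 0.004 m and angle between the x axis of handle and the x axis of lower_tray, either way round below 0.03 rad and angle between the z axis of handle and the z axis of lower_tray, either way round below 0.012 rad and contact force between the fingers and top_tray above 1 N), for 0.1 s.
At the end, for the whole second after the job is handed in: Top tray home: handle point 240.5-245 mm above the lower tray's origin, within 4 mm of its axis in x and y; long sides within 0.03 rad, decks parallel within 0.012. Both at rest; lower one level within 0.03 rad, within 20 mm of its start. Jars upright within 0.15 rad on their trays (z of handle in the frame of lower_tray between 0.2405 and 0.245 m and x of handle in the frame of lower_tray between -0.004 and 0.004 m and y of handle in the frame of lower_tray between -0.004 and 0.004 m and angle between the x axis of handle and the x axis of lower_tray, either way round below 0.03 rad and angle between the z axis of handle and the z axis of lower_tray, either way round below 0.012 rad and angle between each of jar0_c, jar1_c, jar2_c, jar3_c, jar4_c, jar5_c's own z axis and vertical below 0.15 rad and z of each of jar0_c, jar1_c, jar2_c, jar3_c in the frame of handle above -0.1 m and z of each of jar4_c, jar5_c in the frame of lower_tray above 0.05 m and distance of lower_tray from where it was at the start of the episode below 0.02 m and linear speed of each of top_tray, lower_tray below 0.01 m/s and angle between lower_tray's own z axis and vertical below 0.03 rad); the robot touches nothing.
It fails at once if the grey tray is pressed on the counter with more than 40 N in all (its own 12 N and the top tray's 6 N included) (contact force between lower_tray and table above 40 N).
It fails at once if the lower tray is shoved more than 30 mm (distance of lower_tray from where it was at the start of the episode above 0.03 m).
It fails at once if a jar tips over (angle between any of jar0_c, jar1_c, jar2_c, jar3_c, jar4_c, jar5_c's own z axis and vertical above 0.5 rad).
It fails at once if the siphon, bowl or sauce bottle is moved more than 15 mm (distance of any of siphon_c, bowl_c, sauce_c from where it was at the start of the episode above 0.015 m).
It also fails if it takes over 72 s, if anything falls off the work surface, if the arm or the gripper's body presses on something with over 40 N, if the wrist force passes 120 N, or if a joint passes its speed limit or range.

## Working session

There is one attempt and no reset: what is moved stays moved. The work goes in short steps, Python scripts to look and compute and a shell command to move; the robot and the scene stay as the last step left them, time stands still between calls to the robot, and variables do not carry over. Pictures are saved under pics/ and viewed, and the job is handed in when it is done.

```bash
mkdir -p pics; cat > h.py <<'E'
import numpy as np, cv2
from rig import arm
def snap(n,tag):
    p,d=arm.read_camera(n); cv2.imwrite(f'pics/{tag}.png',p); np.savez(f'pics/{tag}.npz',p=p,d=d); return p,d
def cloud(n,d):
    m=arm.camera_model(n);K=np.array(m['mtx']);R=np.array(m['R']);t=np.array(m['t']).ravel()
    v,u=np.mgrid[:480,:640]
    c=np.stack([(u-K[0,2])/K[0,0]*d,(v-K[1,2])/K[1,1]*d,d],-1)
    return (c-t)@R
E
python3 - <<'E'
from h import *
for n in('scene','top'):
    snap(n,n+'0'); m=arm.camera_model(n); print(n,m)
print(arm.state())
E
```

```text
scene {'mtx': array([[549.60859366,   0.        , 312.48174966],
       [  0.        , 549.60859366, 240.25789562],
       [  0.        ,   0.        ,   1.        ]]), 'R': array([[ 0.28691334,  0.95787284,  0.01266279],
       [ 0.75709269, -0.21863476, -0.61563748],
       [-0.5869339 ,  0.18622152, -0.78792776]]), 't': array([-0.18636149, -0.38596265,  1.76018024])}
top {'mtx': array([[481.25970696,   0.        , 315.03619507],
       [  0.        , 481.25970696, 239.68227534],
       [  0.        ,   0.        ,   1.        ]]), 'R': array([[-0.02690933, -0.99961608,  0.00660195],
       [-0.99638455,  0.02628877, -0.08078813],
       [ 0.08058356, -0.00875204, -0.99670943]]), 't': array([0.0432105 , 0.62111573, 1.11816039])}
{'t': 0.1, 'joints': array([-1.49539201e+00,  3.13390238e-01,  1.49838322e+00, -2.37036284e-06,
        1.33098910e+00, -2.23436868e-01]), 'dq': array([ 0.00063759, -0.00135392, -0.00275586,  0.00038522, -0.000114  ,
        0.00077008]), 'joint_efforts': array([ 3.12593736e-03, -4.12904084e+01, -2.60143715e+01, -1.90629703e-04,
        3.02246277e-03,  6.59248570e-06]), 'ee_pos': array([ 0.15451789, -0.50149952,  0.23078593]), 'eef_rot': array([[ 2.94413435e-01, -9.55678147e-01, -9.04277561e-05],
       [-9.55677470e-01, -2.94413336e-01,  1.16639999e-03],
       [-1.14132612e-03, -2.56984057e-04, -9.99999316e-01]]), 'ft_force': array([-0.35408511,  0.64283724, -0.23014748]), 'ft_torque': array([4.34370113e-02, 3.99263369e-03, 4.92813065e-05]), 'grip_width': 0.08544571295335512}
```

View pics/scene0.png

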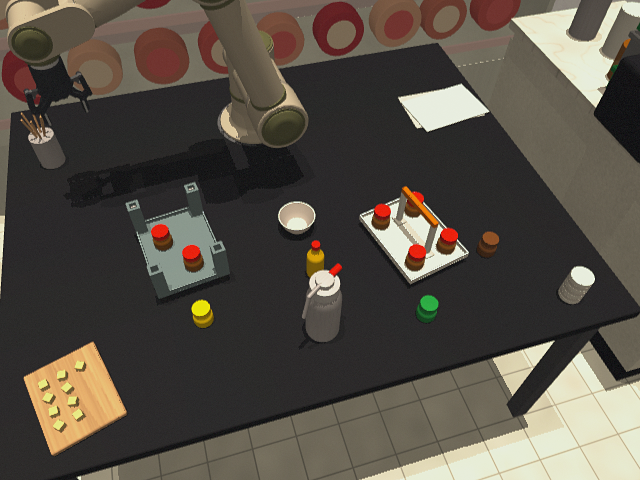

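View pics/top0.png

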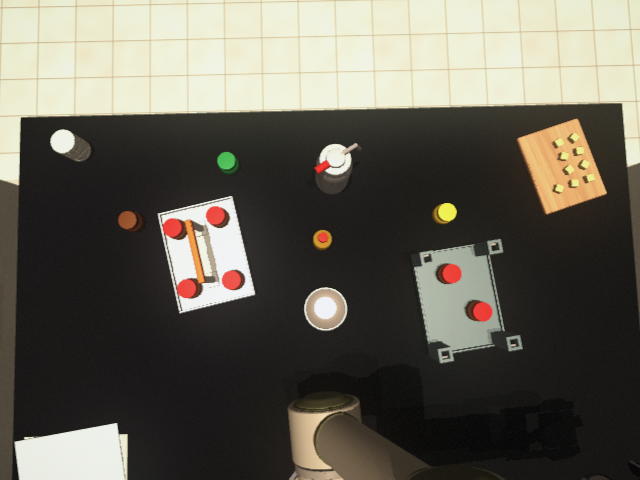

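The scene view shows the white tray with its orange handle near (418,230), and the grey tray near (180,250). In the top view the handle is near (195,252) and the grey tray near (465,300), with its four socket corners near (427,258), (494,246), (514,342) and (445,355). The bowl, sauce bottle and siphon stand between the trays.

```bash
python3 - <<'E'
from h import *
for n in('scene','top'):
    z=np.load(f'pics/{n}0.npz');p=z['p'];d=z['d'];X=cloud(n,d);hsv=cv2.cvtColor(p,cv2.COLOR_BGR2HSV)
    print(n,'table z',[np.round(X[v,u],4) for v,u in((330,600),(150,270),(380,250))])
    v,u=np.mgrid[:480,:640]
    H,S,V=hsv[...,0],hsv[...,1],hsv[...,2]
    ok=(d>0)
    # handle
    m=ok&(H>5)&(H<22)&(S>150)&(X[...,2]>.1)&(X[...,2]<.17)&(X[...,1]>.1)
    P=X[m]; top=P[P[:,2]>np.median(P[:,2])-.006]
    r=cv2.minAreaRect((top[:,:2]*1000).astype(np.float32)); print('handle',m.sum(),np.median(P,0),P[:,2].max(),r)
    # white tray deck/rim
    m=ok&(S<60)&(V>100)&(X[...,2]>.012)&(X[...,2]<.05)&(X[...,1]>.1)&(X[...,0]>.2)&(X[...,0]<.7)
    k,l,st,c=cv2.connectedComponentsWithStats(m.astype(np.uint8)); i=1+st[1:,4].argmax(); P=X[l==i]
    print('white',c[i],np.median(P[:,2]),cv2.minAreaRect((P[:,:2]*1000).astype(np.float32)))
    # grey
    m=ok&(X[...,2]>.105)&(X[...,2]<.14)&(X[...,1]<-.1)&(X[...,0]>.2)&(X[...,0]<.6)&(S<90)
    k,l,st,c=cv2.connectedComponentsWithStats(m.astype(np.uint8))
    for i in range(1,k):
        if st[i,4]>20:
            P=X[l==i]; r=cv2.minAreaRect((P[:,:2]*1000).astype(np.float32)); print('post',c[i].round(),st[i,4],np.round(np.median(P,0),4),np.round(r[0],1),np.round(r[1],1),r[2])
    m=ok&(X[...,2]>.02)&(X[...,2]<.045)&(X[...,1]<-.1)&(X[...,0]>.2)&(X[...,0]<.6)&(S<90)
    k,l,st,c=cv2.connectedComponentsWithStats(m.astype(np.uint8)); i=1+st[1:,4].argmax(); P=X[l==i]
    print('greydeck',c[i],np.median(P[:,2]),cv2.minAreaRect((P[:,:2]*1000).astype(np.float32)))
    # reds
    m=ok&((H<5)|(H>174))&(S>150)&(X[...,2]<.16)&(X[...,2]>.02)
    k,l,st,c=cv2.connectedComponentsWithStats(m.astype(np.uint8))
    for i in range(1,k):
        if st[i,4]>40: 
            P=X[l==i];print('red',c[i].round(),np.round(np.median(P,0),3))
E
```

```text
scene table z [array([ 0.737 ,  1.1015, -0.6552]), array([0.1516, 0.0141, 0.0008]), array([ 0.8595, -0.2072,  0.0016])]
handle 446 [0.59023075 0.28784413 0.14582711] 0.15306901678883172 ((598.2430419921875, 286.44293212890625), (138.71029663085938, 18.32953643798828), 12.891685485839844)
white [398.25819071 233.60391198] 0.025242420633783135 ((583.2950439453125, 269.9881286621094), (210.41224670410156, 159.66175842285156), 13.094999313354492)
post [191. 190.] 167 [ 0.3696 -0.2406  0.1198] [ 363.  -240.9] [35.5 30.2] 8.516468048095703
post [133. 208.] 170 [ 0.3915 -0.3889  0.12  ] [ 383.9 -389.1] [37.4 29.6] 7.817041397094727
post [217. 249.] 188 [ 0.5754 -0.2116  0.1202] [ 572.  -211.6] [35.2 30.1] 8.85768985748291
post [154. 267.] 109 [ 0.5828 -0.3606  0.1213] [ 586.9 -360.7] [27.2 30. ] 7.64614725112915
greydeck [181.14681075 247.94754876] 0.03023762541287236 ((477.5526123046875, -300.2296142578125), (244.21151733398438, 180.1140899658203), 7.848763465881348)
red [153.   3.] [-0.7   -0.231  0.055]
red [419. 196.] [0.516 0.333 0.08 ]
red [382. 212.] [0.538 0.219 0.079]
red [160. 232
[... 707 characters left out ...]
539
post [427. 258.] 182 [ 0.5704 -0.2147  0.1206] [ 568.9 -215.7] [29.9 31.2] 7.99064302444458
post [513. 342.] 234 [ 0.3817 -0.3913  0.1197] [ 382.1 -392.7] [31.  31.9] 7.677481174468994
post [445. 354.] 214 [ 0.3598 -0.2441  0.1202] [ 361.2 -244.7] [30.  30.6] 8.301587104797363
greydeck [458.32376794 299.98736744] 0.02855914015416256 ((474.90045166015625, -304.7857666015625), (240.51873779296875, 182.11631774902344), 8.080939292907715)
red [215. 215.] [0.679 0.252 0.078]
red [172. 228.] [0.654 0.349 0.078]
red [322. 237.] [0.62  0.012 0.118]
red [451. 273.] [ 0.534 -0.276  0.083]
red [232. 280.] [0.532 0.217 0.078]
red [187. 288.] [0.516 0.317 0.078]
red [481. 311.] [ 0.448 -0.34   0.083]
```

Both views agree to 3–4 mm. The top camera puts the handle at (595,283), yaw 12.3°, and the grey tray at (475,-304), yaw 8.0°. The handle top at 0.149 fits the text, and the post tops fit at about 0.12. Next I'll work out the approach.

```bash
cat >> h.py <<'E'
def go(x,y,z,ang):
    """ang: world angle (deg) of tool x wanted"""
    s=arm.state();R=np.array(s['eef_rot']);p=np.array(s['ee_pos'])
    a=np.degrees(np.arctan2(R[1,0],R[0,0]))
    dy=-(ang-a); dy=(dy+180)%360-180
    print('pos',p.round(4),'ang',a.round(2),'shift cm',((R.T@(np.array([x,y,z])-p))*100).round(2),'yaw',round(dy,2),'F',np.round(s['ft_force'],2),'w',round(s['grip_width'],4),'t',round(s['t'],2))
E
python3 - <<'E'
from h import *
go(.596,.2845,.221,-77.7)
z=np.load('pics/top0.npz');X=cloud('top',z['d']);P=X[(X[...,2]>.1)&(X[...,0]>.6)&(abs(X[...,1])<.12)]
print(P.min(0),P.max(0)); P=P[P[:,2]>.15];print(P.min(0),P.max(0))
E
```

```text
pos [ 0.1545 -0.5015  0.2308] ang -72.88 shift cm [-62.12 -65.33   1.07] yaw 4.82 F [-0.35  0.64 -0.23] w 0.0854 t 0.1
[ 0.61089622 -0.07761496  0.10092692] [0.81086594 0.02430935 0.20802604]
[ 0.74074924 -0.07412541  0.15000515] [0.81086594 0.02430935 0.20802604]
```

```bash
python3 -m handwheel '-3 -3.2 0 0; -6 -6.4 0 0; -9 -9.6 0 1; -12 -12.8 0 1; -15 -16 0 2; -18 -19.2 0 2; -21 -22.4 0 3; -24 -25.6 0 3; -27 -28.8 0 4; -30 -32 0 4; -33 -35 0 4.8; -36 -38 0 4.8' 0 80; python3 -c "
from h import *
go(.596,.2845,.221,-77.7)"
```

```text
t: 1.3
ee_pos: [0.4122, -0.044, 0.2312]
eef_rot: [[0.213, -0.977, -0.0], [-0.977, -0.213, -0.0], [0.0, 0.0, -1.0]]
ft_force: [0.5, -0.7, -0.4]
grip_width: 0.0852
pos [ 0.4122 -0.044   0.2312] ang -77.69 shift cm [-28.17 -24.96   1.02] yaw 0.01 F [ 0.53 -0.68 -0.41] w 0.0852 t 1.3
```

```bash
python3 -m handwheel '-3 -2.6 0 0; -6 -5.2 0 0; -9 -7.8 0 0; -12 -10.4 0 0; -15 -13 0 0; -18 -15.6 0 0; -21 -18.2 0 0; -24 -20.8 0 0; -26.5 -23.3 0 0; -28 -24.8 0 0; -28 -24.8 0 0; -28 -24.8 0 0'; python3 -c "
from h import *
go(.596,.2845,.121,-77.7)
snap('top','top1');snap('scene','scene1')"
```

```text
t: 2.5
ee_pos: [0.594, 0.2805, 0.2306]
eef_rot: [[0.214, -0.977, -0.001], [-0.977, -0.214, -0.001], [0.0, 0.001, -1.0]]
ft_force: [0.9, -0.5, -0.1]
grip_width: 0.0849
pos [0.594  0.2805 0.2306] ang -77.66 shift cm [-0.35 -0.3  10.95] yaw 0.04 F [ 0.87 -0.5  -0.06] w 0.0849 t 2.5
```

View pics/scene1.png

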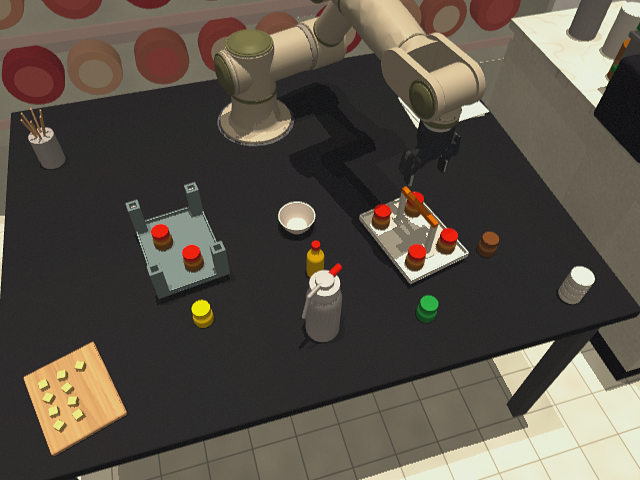

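View pics/top1.png

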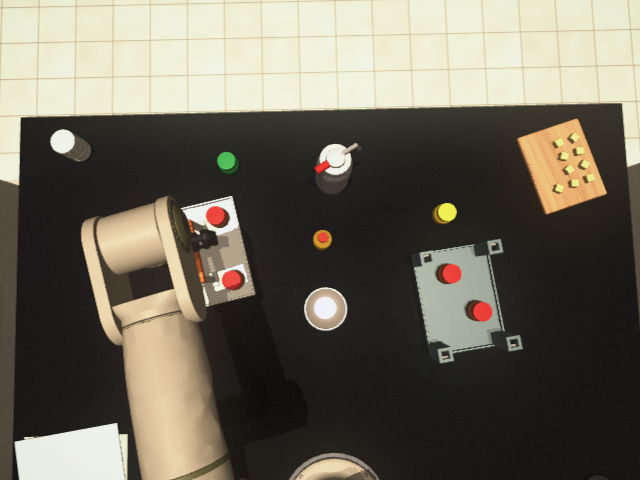

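The gripper is above the handle, at about (425,160) in the scene view and (195,240) in the top view, and aligned with it. I'm descending.

```bash
python3 -m handwheel '-0.3 -0.3 1.5 0; -0.3 -0.3 3 0; -0.3 -0.3 4.5 0; -0.3 -0.3 6 0; -0.3 -0.3 7 0; -0.3 -0.3 8 0; -0.3 -0.3 9 0; -0.3 -0.3 10 0; -0.3 -0.3 10.6 0; -0.3 -0.3 10.9 0; -0.3 -0.3 10.9 0; -0.3 -0.3 10.9 0'; python3 -c "
from h import *
go(.596,.2845,.121,-77.7)
snap('scene','scene2')
p=cv2.imread('pics/scene2.png')[120:300,320:520]; cv2.imwrite('pics/scene2c.png',cv2.resize(p,None,fx=3,fy=3))"
```

```text
t: 3.8
ee_pos: [0.5968, 0.2843, 0.1227]
eef_rot: [[0.213, -0.977, 0.001], [-0.977, -0.213, 0.0], [-0.0, -0.001, -1.0]]
ft_force: [0.3, 0.3, -0.3]
grip_width: 0.0855
pos [0.5968 0.2843 0.1227] ang -77.68 shift cm [-0.04  0.07  0.17] yaw 0.02 F [ 0.31  0.29 -0.32] w 0.0855 t 3.8
```

View pics/scene2c.png

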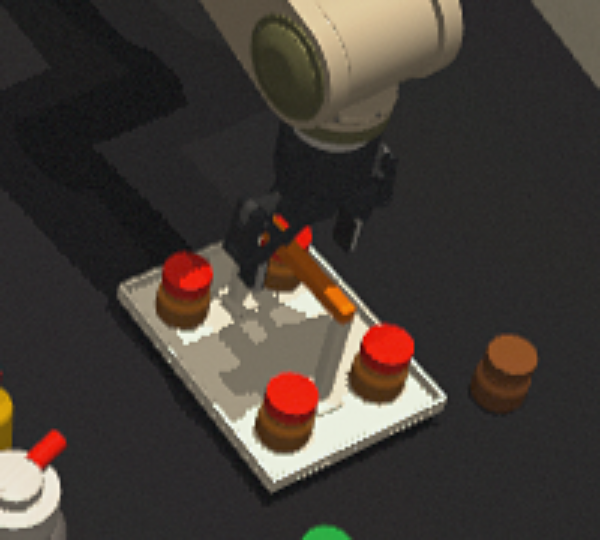

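The fingers straddle the bar close to its centre: the tips are at about (250,285) and (350,245) in the crop, and the bar centre at about (312,262). Now I close.

```bash
python3 -m handwheel '0 0 0.15 0; 0 0 0.15 0; 0 0 0.15 0; 0 0 0.15 0; 0 0 0.15 0; 0 0 0.15 0; 0 0 0.15 0; 0 0 0.15 0; 0 0 0.15 0; 0 0 0.15 0' 1 80; python3 -c "
from h import *
go(.596,.2845,.121,-77.7)
snap('scene','scene3')
p=cv2.imread('pics/scene3.png')[120:300,320:520]; cv2.imwrite('pics/scene3c.png',cv2.resize(p,None,fx=3,fy=3))"
```

```text
t: 4.85
ee_pos: [0.5967, 0.2842, 0.121]
eef_rot: [[0.213, -0.977, 0.001], [-0.977, -0.213, 0.0], [0.0, -0.001, -1.0]]
ft_force: [0.5, -0.8, 2.7]
grip_width: 0.0128
pos [0.5967 0.2842 0.121 ] ang -77.68 shift cm [-0.05  0.06  0.  ] yaw 0.02 F [ 0.49 -0.84  2.7 ] w 0.0128 t 4.85
```

View pics/scene3c.png

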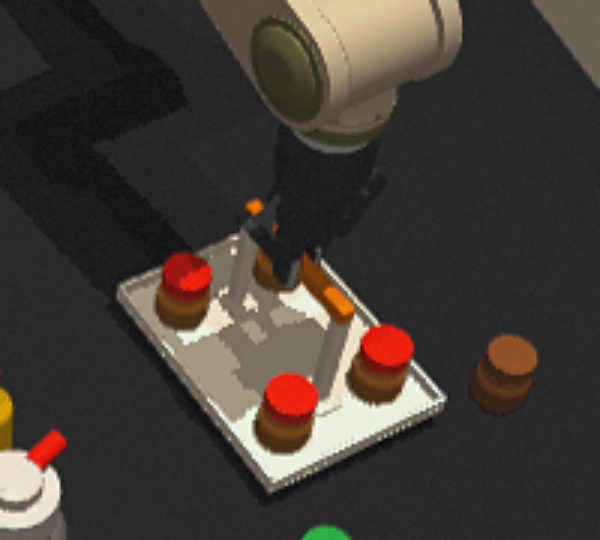

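The bar is gripped near its centre, with the gripper at about (290,245) in the crop and a width of 12.8 mm. I'm lifting gently.

```bash
python3 -m handwheel '0 0 -0.3 0; 0 0 -0.8 0; 0 0 -1.5 0; 0 0 -2.5 0; 0 0 -4 0; 0 0 -5.5 0; 0 0 -7 0; 0 0 -8.5 0; 0 0 -10 0; 0 0 -11 0; 0 0 -11.5 0; 0 0 -11.5 0'; python3 -m handwheel '0 0 -1.5 0; 0 0 -3 0; 0 0 -4.5 0; 0 0 -5 0; 0 0 -5 0; 0 0 -5 0; 0 0 -5 0'; python3 -c "
from h import *
go(.596,.2845,.121,-77.7)
snap('scene','scene4');snap('top','top4')
print(arm.state()['ft_torque'])"
```

```text
t: 6.1
ee_pos: [0.5967, 0.2842, 0.2363]
eef_rot: [[0.213, -0.977, 0.001], [-0.977, -0.213, 0.0], [-0.0, -0.001, -1.0]]
ft_force: [-1.1, 0.4, -4.9]
grip_width: 0.0126
t: 6.8
ee_pos: [0.5963, 0.2841, 0.2846]
eef_rot: [[0.213, -0.977, -0.002], [-0.977, -0.213, -0.001], [0.0, 0.002, -1.0]]
ft_force: [0.0, -0.5, -5.7]
grip_width: 0.0126
pos [0.5963 0.2841 0.2846] ang -77.68 shift cm [-4.000e-02 -1.000e-02  1.636e+01] yaw 0.02 F [ 0.   -0.45 -5.67] w 0.0126 t 6.8
[-0.02983916  0.00354424  0.00702288]
```

View pics/scene4.png

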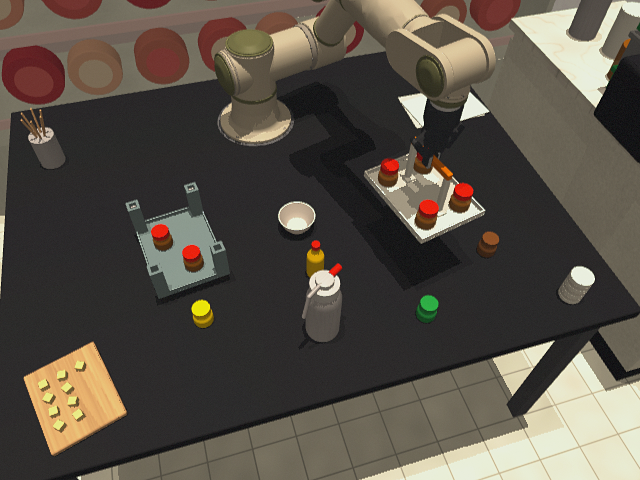

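View pics/top4.png

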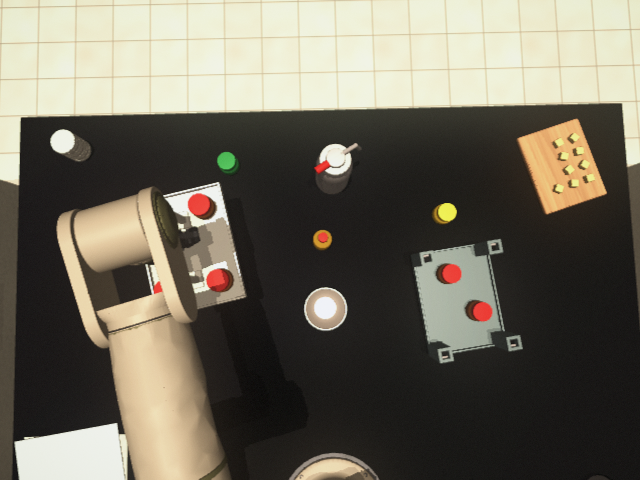

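The tray is lifted level at about 5.7 N, and all four jars are upright. Now the transport move.

```bash
python3 -c "
from h import *
go(.476,-.3025,.284,-82.0)"
```

```text
pos [0.5964 0.2842 0.2851] ang -77.68 shift cm [54.74 24.28  0.14] yaw 4.32 F [-0.61  1.43 -5.21] w 0.0129 t 6.9
```

```bash
python3 -m handwheel '0.4 0.2 0 0; 1.2 0.5 0 0; 2.4 1.1 0 0; 4 1.8 0 0; 6 2.7 0 0; 8.2 3.6 0 0; 10.4 4.6 0 0; 12.6 5.6 0 0; 14.8 6.6 0 0; 17 7.5 0 0; 19.2 8.5 0 0; 21.4 9.5 0 0'; python3 -m handwheel '2.2 1 0 0; 4.4 2 0 0; 6.6 2.9 0 0; 8.8 3.9 0 0; 11 4.9 0 0; 13.2 5.9 0 0; 15.4 6.8 0 0; 17.6 7.8 0 0; 19.8 8.8 0 0; 22 9.8 0 0; 24.2 10.7 0 0; 26.4 11.7 0 0'; python3 -m handwheel '2 0.9 0 0.4; 3.6 1.6 0 1; 4.8 2.1 0 1.8; 5.7 2.5 0 2.6; 6.3 2.8 0 3.4; 6.7 3 0 4; 6.9 3.1 0 4.3; 6.9 3.1 0 4.3; 6.9 3.1 0 4.3; 6.9 3.1 0 4.3';  python3 -c "
from h import *
go(.476,-.3025,.284,-82.0)
snap('scene','scene5');snap('top','top5')
go(.476,-.3025,.284,-82.0)"
```

```text
t: 8.1
ee_pos: [0.5488, 0.0534, 0.286]
eef_rot: [[0.213, -0.977, 0.0], [-0.977, -0.213, -0.0], [0.0, -0.0, -1.0]]
ft_force: [-0.2, 0.4, -5.4]
grip_width: 0.0122
t: 9.3
ee_pos: [0.4906, -0.2293, 0.286]
eef_rot: [[0.213, -0.977, 0.0], [-0.977, -0.213, -0.0], [0.0, -0.0, -1.0]]
ft_force: [0.1, 0.3, -4.9]
grip_width: 0.0128
t: 10.3
ee_pos: [0.476, -0.3017, 0.2859]
eef_rot: [[0.14, -0.99, 0.0], [-0.99, -0.14, 0.0], [-0.0, -0.0, -1.0]]
ft_force: [0.3, 0.6, -5.1]
grip_width: 0.0125
pos [ 0.476  -0.3017  0.2859] ang -81.95 shift cm [0.08 0.01 0.19] yaw 0.05 F [ 0.33  0.57 -5.11] w 0.0125 t 10.3
pos [ 0.476  -0.3018  0.2858] ang -81.96 shift cm [0.07 0.01 0.18] yaw 0.04 F [ 0.61  0.62 -4.9 ] w 0.0126 t 10.4
```

View pics/scene5.png

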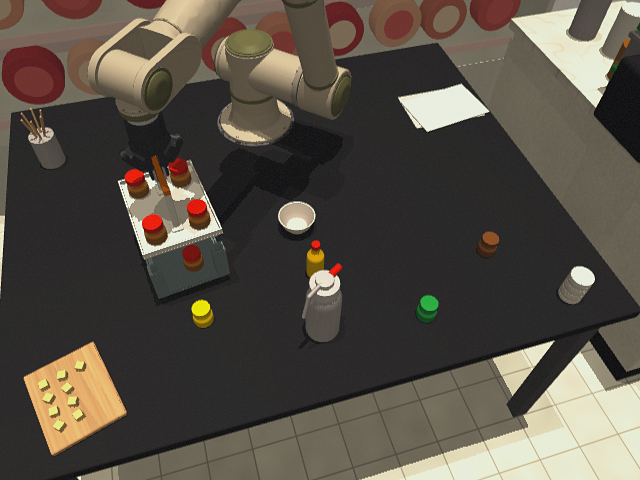

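View pics/top5.png

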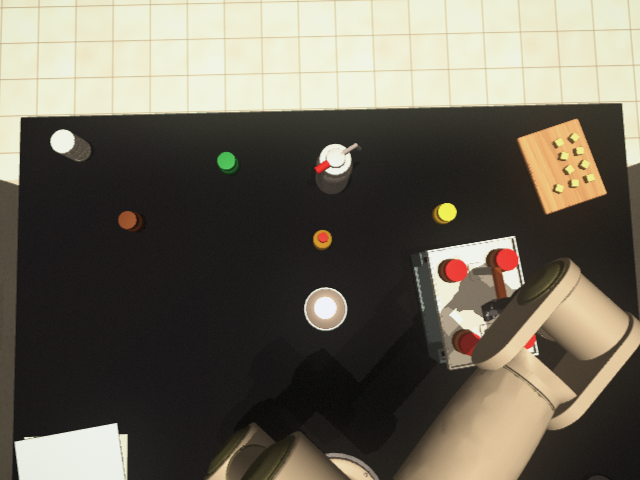

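The tray is above the grey one; in the scene view its deck spans about (120–222, 160–255). Next I'll rectify both views onto the relevant planes and compare tray and posts within each camera.

```bash
cat > rect.py <<'E'
from h import *
X0,Y0,S=.30,-.46,.5e-3
def rect(n,p,z,N=(700,640)):
    m=arm.camera_model(n);K=np.array(m['mtx']);R=np.array(m['R']);t=np.array(m['t']).ravel()
    # out px (i col -> y descending, row-> x)
    # world = X0+row*S , Y0+col*S
    A=np.array([[0,S,X0],[S,0,Y0],[0,0,z],[0,0,1.]])
    H=K@np.c_[R,t]@A
    return cv2.warpPerspective(p,H,N,flags=cv2.INTER_CUBIC|cv2.WARP_INVERSE_MAP)
E
python3 - <<'E'
from rect import *
for n in('scene','top'):
    z=np.load(f'pics/{n}5.npz');p=z['p'];d=z['d'];X=cloud(n,d);hsv=cv2.cvtColor(p,cv2.COLOR_BGR2HSV)
    m=(hsv[...,1]<60)&(hsv[...,2]>80)&(X[...,2]>.17)&(X[...,2]<.215)&(X[...,0]>.2)&(X[...,1]<-.15)
    P=X[m]; h,b=np.histogram(P[:,2],bins=np.arange(.175,.215,.002)); print(n,list(zip(b.round(3),h)))
    Q=P[(P[:,2]<np.median(P[:,2])+.003)&(P[:,2]>np.median(P[:,2])-.004)]
    c,*_=np.linalg.lstsq(np.c_[Q-[[.476,-.302,0]]][:,:2].dot(np.eye(2)) if 0 else np.c_[Q[:,0]-.476,Q[:,1]+.302,np.ones(len(Q))],Q[:,2],rcond=None);print('plane',c)
    z0=np.load(f'pics/{n}0.npz'); 
    cv2.imwrite(f'pics/r_{n}_post.png',rect(n,z0['p'],.123))
    cv2.imwrite(f'pics/r_{n}_tray.png',rect(n,p,.197))
E
```

```text
scene [(np.float64(0.175), np.int64(0)), (np.float64(0.177), np.int64(0)), (np.float64(0.179), np.int64(0)), (np.float64(0.181), np.int64(4)), (np.float64(0.183), np.int64(48)), (np.float64(0.185), np.int64(296)), (np.float64(0.187), np.int64(906)), (np.float64(0.189), np.int64(1112)), (np.float64(0.191), np.int64(572)), (np.float64(0.193), np.int64(188)), (np.float64(0.195), np.int64(119)), (np.float64(0.197), np.int64(145)), (np.float64(0.199), np.int64(178)), (np.float64(0.201), np.int64(185)), (np.float64(0.203), np.int64(57)), (np.float64(0.205), np.int64(15)), (np.float64(0.207), np.int64(8)), (np.float64(0.209), np.int64(4)), (np.float64(0.211), np.int64(5)), (np.float64(0.213), np.int64(7))]
plane [ 1.08083645e-04 -9.03644151e-05  1.89525001e-01]
top [(np.float64(0.175), np.int64(0)), (np.float64(0.177), np.int64(0)), (np.float64(0.179), np.int64(1)), (np.float64(0.181), np.int64(11)), (np.float64(0.183), np.int64(220)), (np.float64(0.185), np.int64(1060)), (np.float64(0.187), np.int64(1768)), (np.float64(0.189), np.int64(907)), (np.float64(0.191), np.int64(211)), (np.float64(0.193), np.int64(135)), (np.float64(0.195), np.int64(125)), (np.float64(0.197), np.int64(197)), (np.float64(0.199), np.int64(249)), (np.float64(0.201), np.int64(108)), (np.float64(0.203), np.int64(13)), (np.float64(0.205), np.int64(1)), (np.float64(0.207), np.int64(1)), (np.float64(0.209), np.int64(5)), (np.float64(0.211), np.int64(3)), (np.float64(0.213), np.int64(5))]
plane [4.68182403e-04 1.23267626e-04 1.87857712e-01]
```

```bash
python3 - <<'E'
import cv2,numpy as np
for n in('post','tray'):
    a=cv2.imread(f'pics/r_scene_{n}.png');b=cv2.imread(f'pics/r_top_{n}.png')
    cv2.imwrite(f'pics/rr_{n}.png',cv2.resize(np.hstack([a,b]),(800,366)))
E
```

```text
(no output)
```

View pics/rr_post.png

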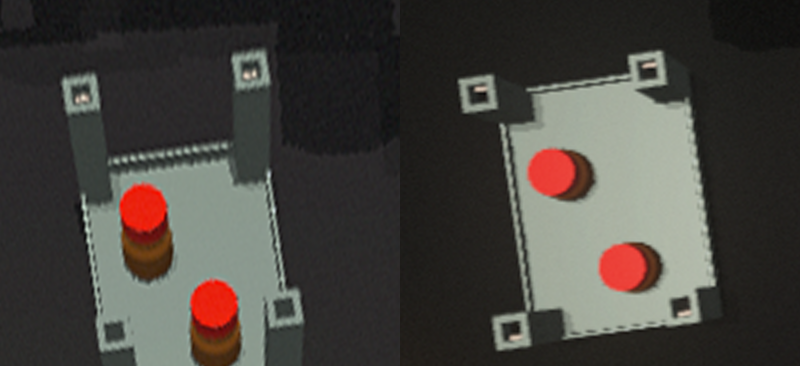

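View pics/rr_tray.png

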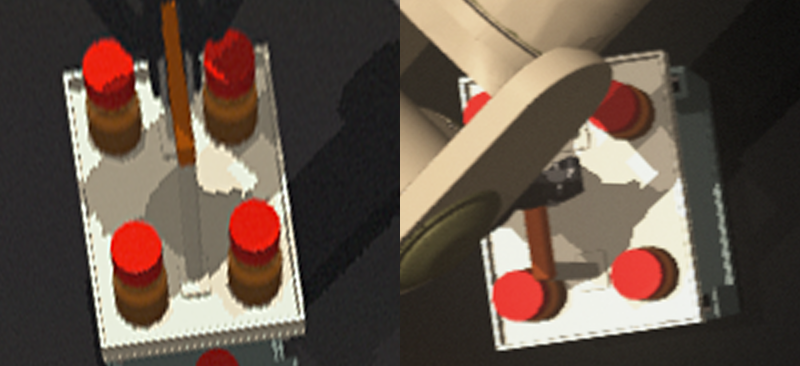

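```bash
cat > fit.py <<'E'
from rect import *
from scipy.optimize import minimize
from scipy.ndimage import map_coordinates
def proj(n,P):
    m=arm.camera_model(n);K=np.array(m['mtx']);R=np.array(m['R']);t=np.array(m['t']).ravel()
    c=P@R.T+t; return c[:,:2]/c[:,2:]*K[0,0]+K[:2,2]
def sq(cx,cy,hx,hy,e,n=40):
    s=np.linspace(-.9,.9,n);o=[]
    for ex,ey in((1,0),(-1,0),(0,1),(0,-1)):
        o.append(np.c_[cx+(ex*(hx+e) if ex else s*(hx)),cy+(ey*(hy+e) if ey else s*(hy))])
    return np.vstack(o)
def samp(n,g,L,q,z):
    x,y,a=q;c,s=np.cos(a),np.sin(a)
    W=np.c_[x+c*L[:,0]-s*L[:,1],y+s*L[:,0]+c*L[:,1],np.full(len(L),z)]
    uv=proj(n,W);return map_coordinates(g,[uv[:,1],uv[:,0]],order=1)
def fit(n,p,kind,z,q0,mask=None):
    g=p.astype(float).max(2)
    def score(q):
        tot=0
        if kind=='post':
            for sx in(1,-1):
                for sy in(1,-1):
                    cx,cy=sx*.105,sy*.075
                    for h,sg in((.015,1),(.0085,-1)):
                        for e in(.0015,.0025):
                            d=samp(n,g,sq(cx,cy,h,h,-e),q,z)-samp(n,g,sq(cx,cy,h,h,e),q,z)
                            tot+=np.clip(sg*d,-60,60).mean()
        else:
            for e in(.0015,.003):
                d=samp(n,g,sq(0,0,.12,.09,-e,200),q,z)-samp(n,g,sq(0,0,.12,.09,e,200),q,z)
                tot+=np.clip(d,0,60).mean()
        return -tot
    best=None
    for dx in(-.004,-.002,0,.002,.004):
        for dy in (-.004,-.002,0,.002,.004):
          r=minimize(score,[q0[0]+dx,q0[1]+dy,q0[2]],method='Nelder-Mead',options=dict(initial_simplex=[[q0[0]+dx+a,q0[1]+dy+b,q0[2]+c] for a,b,c in((0,0,0),(.002,0,0),(0,.002,0),(0,0,.015))],xatol=1e-5,fatol=1e-3))
          if best is None or r.fun<best.fun:best=r
    return best
E
python3 - <<'E'
from fit import *
for n in('scene','top'):
    p0=np.load(f'pics/{n}0.npz')['p'];p5=np.load(f'pics/{n}5.npz')['p']
    for z in(.119,.121): r=fit(n,p0,'post',z,[.476,-.302,.14]);print(n,'post',z,r.x[:2].round(5)*1e3,np.degrees(r.x[2]).round(2),r.fun)
    for z in(.200,.202): r=fit(n,p5,'tray',z,[.476,-.302,.14]);print(n,'tray',z,r.x[:2].round(5)*1e3,np.degrees(r.x[2]).round(2),r.fun)
    r=fit(n,p0,'tray',.037,[.596,.284,.21]);print(n,'tray start',r.x[:2].round(5)*1e3,np.degrees(r.x[2]).round(2),r.fun)
E
```

```text
Traceback (most recent call last):
  File "fit.py", line 36, in fit
    r=minimize(score,[q0[0]+dx,q0[1]+dy,q0[2]],method='Nelder-Mead',options=dict(initial_simplex=[[q0[0]+dx+a,q0[1]+dy+b,q0[2]+c] for a,b,c in((0,0,0),(.002,0,0),(0,.002,0),(0,0,.015))],xatol=1e-5,fatol=1e-3))
  File "fit.py", line 26, in score
    d=samp(n,g,sq(cx,cy,h,h,-e),q,z)-samp(n,g,sq(cx,cy,h,h,e),q,z)
               ~~^^^^^^^^^^^^^^
  File "fit.py", line 10, in sq
    o.append(np.c_[cx+(ex*(hx+e) if ex else s*(hx)),cy+(ey*(hy+e) if ey else s*(hy))])
             ~~~~~^^^^^^^^^^^^^^^^^^^^^^^^^^^^^^^^^^^^^^^^^^^^^^^^^^^^^^^^^^^^^^^^^^^
ValueError: all the input array dimensions except for the concatenation axis must match exactly, but along dimension 0, the array at index 0 has size 1 and the array at index 1 has size 40
```

```bash
sed -i 's/o.append(.*/o.append(np.c_[cx+(ex*(hx+e) if ex else s*hx)+0*s,cy+(ey*(hy+e) if ey else s*hy)+0*s])/' fit.py
cat > runfit.py <<'E'
from fit import *
for n in('scene','top'):
    p0=np.load(f'pics/{n}0.npz')['p'];p5=np.load(f'pics/{n}5.npz')['p']
    for z in(.119,.121): r=fit(n,p0,'post',z,[.476,-.302,.14]);print(n,'post',z,r.x[:2].round(5)*1e3,np.degrees(r.x[2]).round(2),r.fun)
    for z in(.200,.202): r=fit(n,p5,'tray',z,[.476,-.302,.14]);print(n,'tray',z,r.x[:2].round(5)*1e3,np.degrees(r.x[2]).round(2),r.fun)
    r=fit(n,p0,'tray',.037,[.596,.284,.21]);print(n,'tray start',r.x[:2].round(5)*1e3,np.degrees(r.x[2]).round(2),r.fun)
E
python3 runfit.py
```

```text
Traceback (most recent call last):
  File "runfit.py", line 4, in <module>
    for z in(.119,.121): r=fit(n,p0,'post',z,[.476,-.302,.14]);print(n,'post',z,r.x[:2].round(5)*1e3,np.degrees(r.x[2]).round(2),r.fun)
                           ~~~^^^^^^^^^^^^^^^^^^^^^^^^^^^^^^^^
  File "fit.py", line 36, in fit
    r=minimize(score,[q0[0]+dx,q0[1]+dy,q0[2]],method='Nelder-Mead',options=dict(initial_simplex=[[q0[0]+dx+a,q0[1]+dy+b,q0[2]+c] for a,b,c in((0,0,0),(.002,0,0),(0,.002,0),(0,0,.015))],xatol=1e-5,fatol=1e-3))
  File "fit.py", line 26, in score
    d=samp(n,g,sq(cx,cy,h,h,-e),q,z)-samp(n,g,sq(cx,cy,h,h,e),q,z)
      ~~~~^^^^^^^^^^^^^^^^^^^^^^^^^^
  File "fit.py", line 15, in samp
    uv=proj(n,W);return map_coordinates(g,[uv[:,1],uv[:,0]],order=1)
  File "fit.py", line 5, in proj
    m=arm.camera_model(n);K=np.array(m['mtx']);R=np.array(m['R']);t=np.array(m['t']).ravel()
ValueError: time passes only in moves, steps and waits
```

```bash
sed -i 's/^def proj(n,P):/CM={k:arm.camera_model(k) for k in("scene","top")}\ndef proj(n,P):/; s/    m=arm.camera_model(n);K=/    m=CM[n];K=/' fit.py; python3 runfit.py; python3 -c "
from h import *
go(.476,-.3025,.284,-82.0)"
```

```text
scene post 0.119 [ 472.43 -300.49] 8.08 -783.3439307830865
scene post 0.121 [ 474.23 -300.39] 8.11 -784.2859844610097
scene tray 0.2 [ 474.3  -298.93] 7.95 -97.26189022203057
scene tray 0.202 [ 475.97 -298.93] 8.02 -97.56741510616212
scene tray start [596.63 288.22] 12.05 -101.69589932806484
top post 0.119 [ 473.79 -304.81] 8.08 -793.158724753793
top post 0.121 [ 474.31 -304.08] 7.86 -792.0496427743842
top tray 0.2 [ 474.3  -301.73] 8.3 -85.4095164715096
top tray 0.202 [ 474.77 -301.18] 8.37 -85.51436625243356
top tray start [594.89 283.48] 12.32 -120.0
pos [ 0.476  -0.3018  0.2858] ang -81.96 shift cm [0.07 0.01 0.18] yaw 0.04 F [ 0.61  0.62 -4.9 ] w 0.0126 t 10.4
```

```bash
cat > ov.py <<'E'
from fit import *
def ov(n,p,L,q,z,col=(255,0,255),F=5,box=None):
    x,y,a=q;c,s=np.cos(a),np.sin(a)
    W=np.c_[x+c*L[:,0]-s*L[:,1],y+s*L[:,0]+c*L[:,1],np.full(len(L),z)]
    uv=proj(n,W);u0,v0,u1,v1=box
    if p.shape[0]==480: p=cv2.resize(p[v0:v1,u0:u1],None,fx=F,fy=F,interpolation=cv2.INTER_CUBIC)
    for u,v in uv: 
        u=(u-u0+.5)*F;v=(v-v0+.5)*F
        if 0<=u<p.shape[1] and 0<=v<p.shape[0]: p[int(v),int(u)]=col
    return p
E
python3 - <<'E'
from ov import *
B={'top':(400,225,555,375),'scene':(110,150,240,265)}
for n,q in(('top',[.4747,-.3012,np.radians(8.3)]),('scene',[.4758,-.2989,np.radians(8)])):
    p=np.load(f'pics/{n}5.npz')['p'];im=ov(n,p,sq(0,0,.12,.09,0,400),q,.2018,box=B[n]); cv2.imwrite(f'pics/ov5_{n}.png',im[:600,:800])
B={'top':(400,225,555,375),'scene':(110,170,240,300)}
for n,q in(('top',[.47405,-.3044,np.radians(8)]),('scene',[.4733,-.3004,np.radians(8.1)])):
    p=np.load(f'pics/{n}0.npz')['p']
    L=np.vstack([sq(sx*.105,sy*.075,h,h,0,60) for sx in(1,-1) for sy in(1,-1) for h in(.015,.0085)])
    im=ov(n,p,L,q,.120,box=B[n],F=4); cv2.imwrite(f'pics/ov0_{n}.png',im[:600,:800])
E
```

```text
(no output)
```

View pics/ov5_top.png

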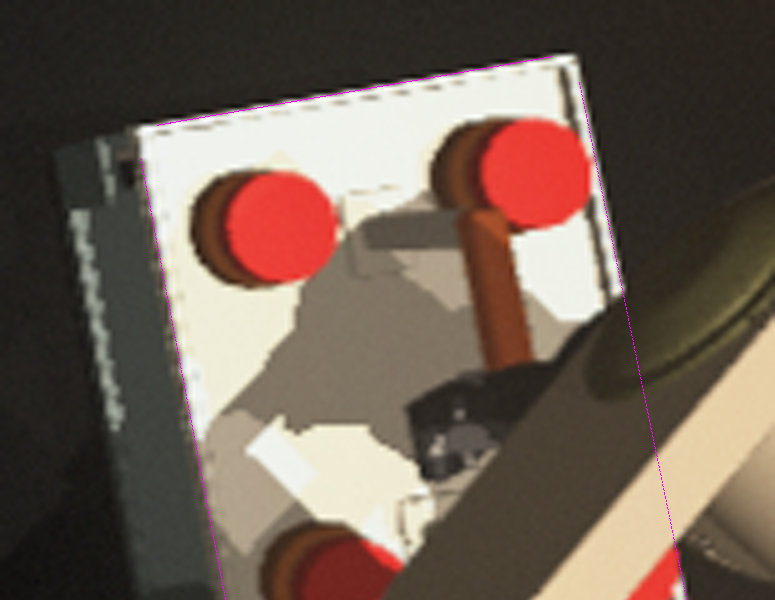

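View pics/ov5_scene.png

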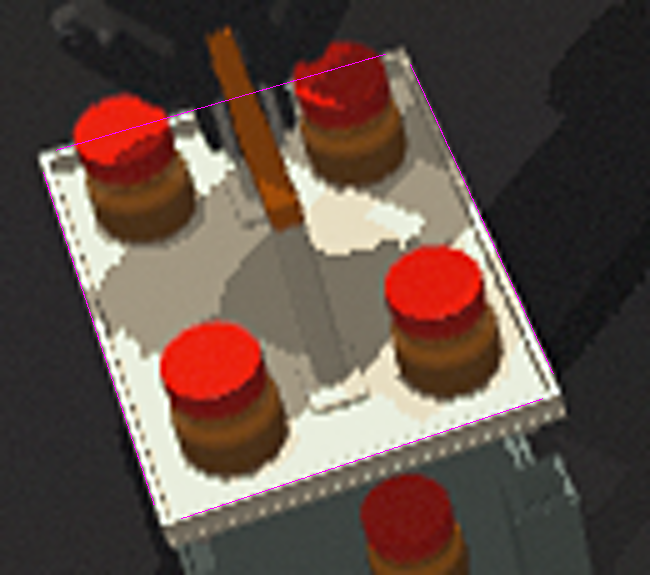

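View pics/ov0_top.png

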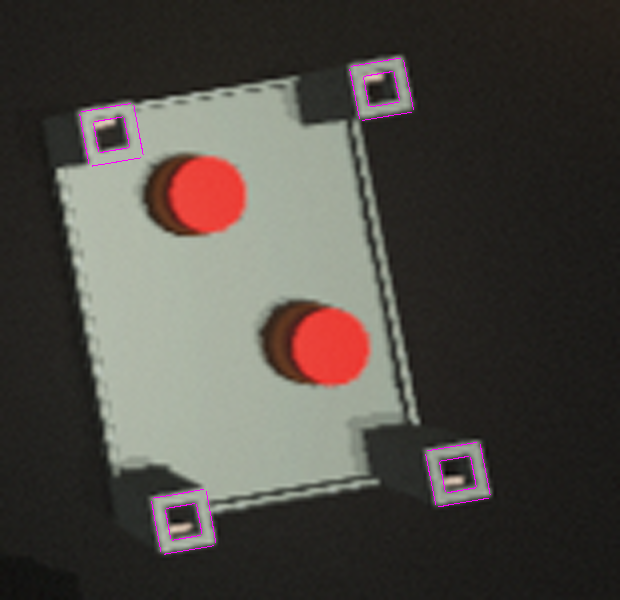

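View pics/ov0_scene.png

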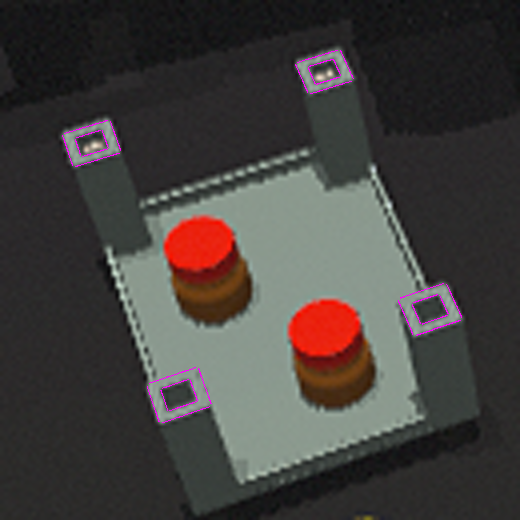

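The fits line up well in all four overlays. Calibrating each camera against the TCP with the gripped tray gives the grey tray centre at about (475.1,-304.0), yaw 8.0°. I'll shift and lower until the pin tips are about 10 mm above the posts, then look again.

```bash
python3 -c "
from h import *
go(.4751,-.304,.253,-82.0)"
```

```text
pos [ 0.476  -0.3018  0.2858] ang -81.96 shift cm [0.2  0.12 3.28] yaw 0.04 F [ 0.61  0.62 -4.9 ] w 0.0126 t 10.4
```

```bash
python3 -m handwheel '0.1 0.06 0.3 0; 0.2 0.12 0.8 0; 0.2 0.12 1.4 0; 0.2 0.12 2 0; 0.2 0.12 2.6 0; 0.2 0.12 3 0; 0.2 0.12 3.2 0; 0.2 0.12 3.2 0; 0.2 0.12 3.2 0; 0.2 0.12 3.2 0'; python3 - <<'E'
from ov import *
go(.4751,-.304,.253,-82.0)
snap('scene','scene6');snap('top','top6')
go(.4751,-.304,.253,-82.0)
z=.253+.0808-.165
for n in('scene','top'):
    p=cv2.imread(f'pics/{n}6.png')
    for zz in(.168,.1695):
        r=fit(n,p,'tray',zz,[.476,-.302,.14]);print(n,'tray',zz,r.x[:2].round(5)*1e3,np.degrees(r.x[2]).round(2),r.fun)
p=cv2.imread('pics/scene6.png')[170:310,100:250];cv2.imwrite('pics/s6c.png',cv2.resize(p,None,fx=4,fy=4,interpolation=2))
E
```

```text
t: 11.4
ee_pos: [0.475, -0.3043, 0.2541]
eef_rot: [[0.14, -0.99, 0.0], [-0.99, -0.14, -0.0], [0.0, -0.0, -1.0]]
ft_force: [0.2, -0.5, -4.6]
grip_width: 0.0124
pos [ 0.475  -0.3043  0.2541] ang -81.98 shift cm [-0.02 -0.01  0.11] yaw 0.02 F [ 0.22 -0.46 -4.55] w 0.0124 t 11.4
pos [ 0.475  -0.3042  0.254 ] ang -81.98 shift cm [-0.02 -0.01  0.1 ] yaw 0.02 F [ 0.05  0.21 -5.05] w 0.0126 t 11.5
scene tray 0.168 [ 472.91 -301.69] 7.88 -99.05433437846871
scene tray 0.1695 [ 474.16 -301.7 ] 7.85 -99.43505924362539
top tray 0.168 [ 473.17 -304.59] 7.64 -85.95309417492524
top tray 0.1695 [ 473.3  -304.23] 7.47 -86.04861022015885
```

View pics/s6c.png

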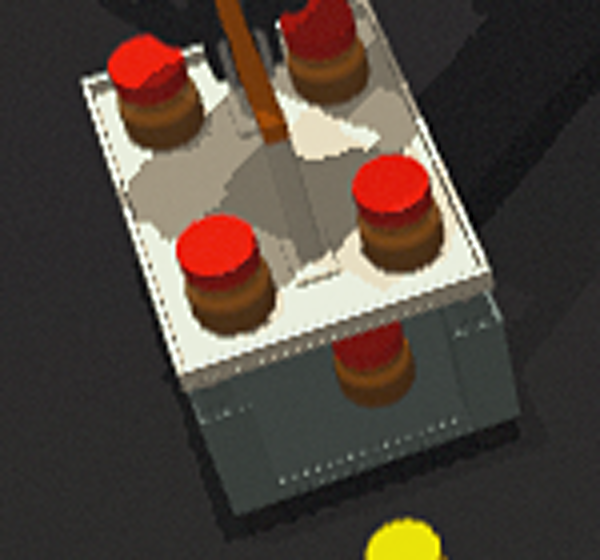

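```bash
python3 -m handwheel '-0.06 -0.02 0.2 0; -0.06 -0.02 0.4 0; -0.06 -0.02 0.6 0; -0.06 -0.02 0.8 0; -0.06 -0.02 1 0; -0.06 -0.02 1.1 0; -0.06 -0.02 1.1 0; -0.06 -0.02 1.1 0'; python3 -m handwheel '0 0 0.1 0; 0 0 0.2 0; 0 0 0.2 0; 0 0 0.2 0'; python3 -m handwheel '0 0 0.1 0; 0 0 0.2 0; 0 0 0.2 0; 0 0 0.2 0'; python3 -c "
from h import *
go(.4753,-.3036,.253,-82.0)"
```

```text
t: 12.3
ee_pos: [0.4751, -0.3036, 0.2429]
eef_rot: [[0.14, -0.99, 0.0], [-0.99, -0.14, -0.0], [0.0, -0.0, -1.0]]
ft_force: [-0.8, -0.0, -5.1]
grip_width: 0.0123
t: 12.7
ee_pos: [0.4751, -0.3036, 0.2408]
eef_rot: [[0.14, -0.99, -0.0], [-0.99, -0.14, -0.0], [-0.0, 0.0, -1.0]]
ft_force: [0.5, 0.7, -5.3]
grip_width: 0.0125
t: 13.1
ee_pos: [0.4751, -0.3036, 0.2388]
eef_rot: [[0.14, -0.99, -0.0], [-0.99, -0.14, 0.0], [-0.0, 0.0, -1.0]]
ft_force: [0.5, 1.0, -6.4]
grip_width: 0.0126
pos [ 0.4751 -0.3036  0.2388] ang -81.98 shift cm [ 0.01 -0.02 -1.42] yaw 0.02 F [ 0.52  0.97 -6.42] w 0.0126 t 13.1
```

Fz hasn't changed with the tips about 3 mm below the post tops, so the pins are entering the sockets. I'll continue in 2 mm steps.

```bash
for i in 1 2 3; do python3 -m handwheel '0 0 0.1 0; 0 0 0.2 0; 0 0 0.2 0; 0 0 0.2 0' | grep -E 'ee_pos|ft_f'; done; python3 -c "
from h import *
print(arm.state()['ft_torque'])
snap('scene','scene7')
p=cv2.imread('pics/scene7.png')[170:310,100:250];cv2.imwrite('pics/s7c.png',cv2.resize(p,None,fx=4,fy=4,interpolation=2))
"
```

```text
ee_pos: [0.4751, -0.3036, 0.2368]
ft_force: [-0.5, 0.3, -5.3]
ee_pos: [0.4751, -0.3036, 0.2348]
ft_force: [-0.3, 0.4, -5.2]
ee_pos: [0.4752, -0.3036, 0.2329]
ft_force: [0.7, 0.9, -4.9]
[-0.02327801 -0.16322989 -0.04676921]
```

View pics/s7c.png

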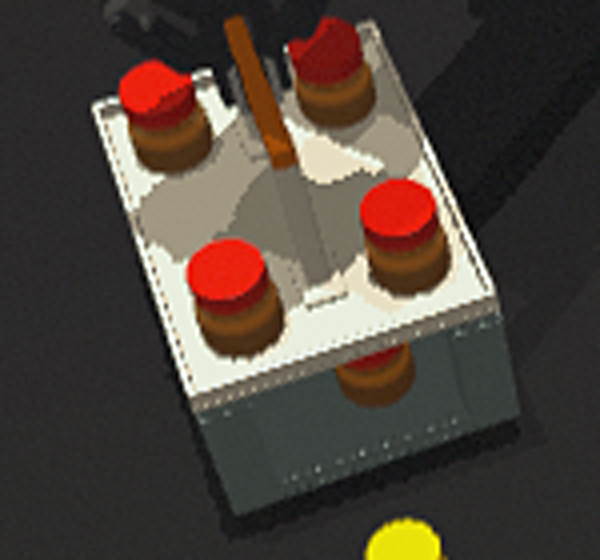

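The pins are about 9 mm into the sockets with no side load. Now 1 mm steps, stopping by feel.

```bash
for i in 1 2 3 4 5; do python3 -m handwheel '0 0 0.05 0; 0 0 0.1 0; 0 0 0.1 0; 0 0 0.1 0' | grep -E 'ee_pos|ft_f'|tr '\n' ' '; python3 -c "
from h import *
print(arm.state()['ft_torque'].round(2))"; done
```

```text
ee_pos: [0.4751, -0.3036, 0.2319] ft_force: [0.2, 0.4, -3.5] [ 0.03 -0.2   0.08]
ee_pos: [0.4751, -0.3036, 0.2309] ft_force: [1.9, -0.0, -1.1] [ 0.05 -0.22  0.08]
ee_pos: [0.4751, -0.3036, 0.23] ft_force: [0.9, -0.2, 0.6] [-0.01 -0.14  0.03]
ee_pos: [0.4751, -0.3036, 0.2289] ft_force: [-0.2, 0.3, 1.7] [-0.02 -0.12  0.08]
ee_pos: [0.4751, -0.3036, 0.228] ft_force: [1.4, -0.4, 3.8] [-0.02 -0.09  0.09]
```

```bash
for i in 1 2 3; do python3 -m handwheel '0 0 0.05 0; 0 0 0.1 0; 0 0 0.1 0; 0 0 0.1 0' | grep -E 'ee_pos|ft_f'|tr '\n' ' '; python3 -c "
from h import *
print(arm.state()['ft_torque'].round(2))"; done
```

```text
ee_pos: [0.4746, -0.3035, 0.2264] ft_force: [0.2, -0.5, 1.5] [-0.19  0.53  0.04]
ee_pos: [0.475, -0.3035, 0.2257] ft_force: [0.3, 0.7, 1.8] [-0.08  0.69  0.07]
ee_pos: [0.4751, -0.3036, 0.2249] ft_force: [0.1, -0.7, 4.4] [-0.11  0.74  0.09]
```

Force dropped and My swung to +0.7, so one end has snapped. I keep pressing for the other end.

```bash
for i in 1 2 3; do python3 -m handwheel '0 0 0.05 0; 0 0 0.1 0; 0 0 0.1 0; 0 0 0.1 0' | grep -E 'ee_pos|ft_f'|tr '\n' ' '; python3 -c "
from h import *
print(arm.state()['ft_torque'].round(2), arm.state()['grip_width'])"; done; python3 -c "
from h import *
snap('scene','scene8')
p=cv2.imread('pics/scene8.png')[170:310,100:250];cv2.imwrite('pics/s8c.png',cv2.resize(p,None,fx=4,fy=4,interpolation=2))
"
```

```text
ee_pos: [0.4751, -0.3036, 0.224] ft_force: [-0.2, -0.1, 5.8] [-0.01  0.74  0.03] 0.012871662780508532
ee_pos: [0.4752, -0.3037, 0.2232] ft_force: [-1.2, -0.3, 6.4] [0.1  0.77 0.08] 0.012846027891435349
ee_pos: [0.4753, -0.3037, 0.2224] ft_force: [-0.4, 1.3, 7.3] [0.11 0.76 0.05] 0.012621326797306282
```

View pics/s8c.png

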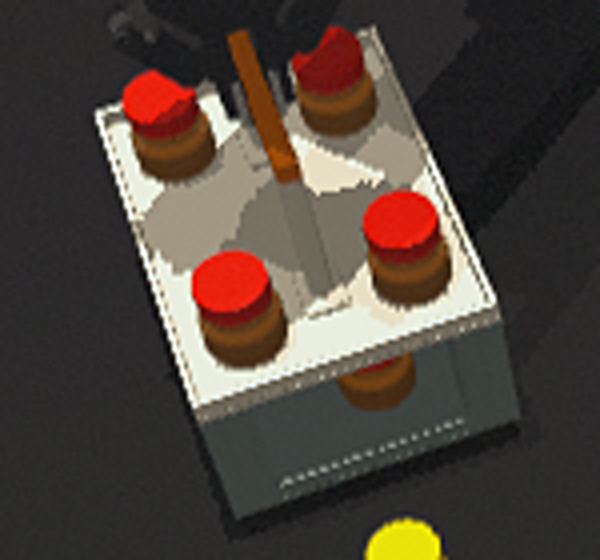

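The end nearest the camera (tray +x) looks flush on its posts, at about (345,390) in the crop. I'll keep pressing in steps; the load on the posts is about 13 N so far.

```bash
for i in 1 2 3; do python3 -m handwheel '0 0 0.05 0; 0 0 0.1 0; 0 0 0.1 0; 0 0 0.1 0' | grep -E 'ee_pos|ft_f'|tr '\n' ' '; python3 -c "
from h import *
print(arm.state()['ft_torque'].round(2), arm.state()['grip_width'])"; done
```

```text
ee_pos: [0.4754, -0.3037, 0.2216] ft_force: [0.2, 1.0, 9.0] [0.11 0.72 0.06] 0.01232725909576742
ee_pos: [0.4755, -0.3036, 0.22] ft_force: [1.2, -0.5, 4.4] [ 0.07 -0.24  0.01] 0.012949427524378002
ee_pos: [0.4754, -0.3036, 0.2191] ft_force: [2.1, 0.2, 5.8] [ 0.15 -0.36  0.03] 0.01259621981573233
```

Second snap: the force fell from 9 to 4.4 N and the moment returned to near zero. I'll press a bit more to be sure it's home, then check the deck in the cameras.

```bash
for i in 1 2 3; do python3 -m handwheel '0 0 0.05 0; 0 0 0.1 0; 0 0 0.1 0; 0 0 0.1 0' | grep -E 'ee_pos|ft_f'|tr '\n' ' '; python3 -c "
from h import *
print(arm.state()['ft_torque'].round(2), arm.state()['grip_width'])"; done
python3 - <<'E'
from h import *
for n in('scene','top'):
    p,d=snap(n,n+'9');X=cloud(n,d);hsv=cv2.cvtColor(p,cv2.COLOR_BGR2HSV)
    m=(hsv[...,1]<60)&(hsv[...,2]>80)&(X[...,2]>.11)&(X[...,2]<.15)&(X[...,0]>.35)&(X[...,0]<.6)&(X[...,1]<-.2)&(X[...,1]>-.4)
    P=X[m]; md=np.median(P[:,2]);Q=P[abs(P[:,2]-md)<.004]
    c,*_=np.linalg.lstsq(np.c_[Q[:,0]-.475,Q[:,1]+.303,np.ones(len(Q))],Q[:,2],rcond=None);print(n,'plane',c.round(4),len(Q))
p=cv2.imread('pics/scene9.png')[170:310,100:250];cv2.imwrite('pics/s9c.png',cv2.resize(p,None,fx=4,fy=4,interpolation=2))
E
```

```text
ee_pos: [0.4755, -0.3037, 0.2183] ft_force: [1.7, 0.5, 7.3] [ 0.21 -0.17  0.07] 0.012569665256678336
ee_pos: [0.4755, -0.3037, 0.2176] ft_force: [1.2, 0.6, 9.3] [ 0.22 -0.19  0.09] 0.012441414757511433
ee_pos: [0.4756, -0.3038, 0.2168] ft_force: [1.0, 0.6, 10.8] [ 0.28 -0.13  0.05] 0.012732982338689091
scene plane [0.0031 0.0013 0.1207] 2671
top plane [0.0025 0.0014 0.1189] 3374
```

View pics/s9c.png

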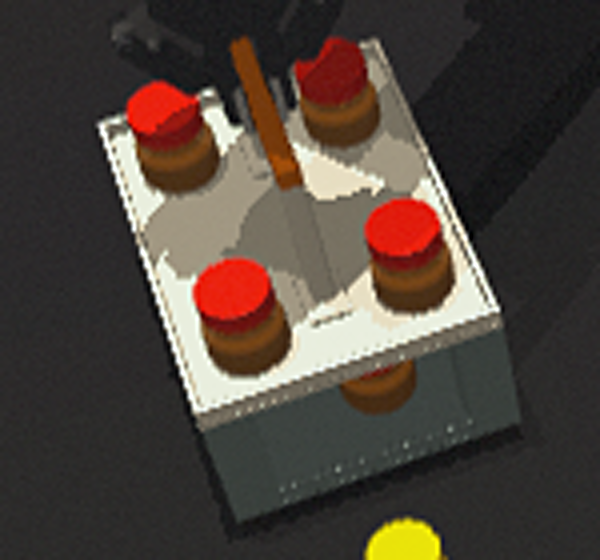

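The deck is level within 0.2°, and the remaining stiffness of about 2 N/mm matches the feet. I'll check the gap directly by comparing the grey tray's height now and before in the scene view.

```bash
python3 - <<'E'
from h import *
z0=np.load('pics/scene0.npz');z9=np.load('pics/scene9.npz')
X0=cloud('scene',z0['d']);X9=cloud('scene',z9['d'])
c,s=np.cos(np.radians(8)),np.sin(np.radians(8))
def loc(X,ctr): 
    a=X[...,0]-ctr[0];b=X[...,1]-ctr[1];return c*a+s*b,-s*a+c*b
for nm,X in(('0',X0),('9',X9)):
    x,y=loc(X,(.475,-.3035-(-.003)))
    m=(x>.06)&(x<.115)&(abs(y)<.05)&(X[...,2]>.01)&(X[...,2]<.045)&(X[...,2]>.02)
    print(nm,'deck patch',m.sum(),X[m][:,2].mean().round(5),np.median(X[m][:,2]))
    # front outer post faces
    for sy in(1,-1):
        m=(abs(y-sy*.075)<.013)&(x>.112)&(x<.13)&(X[...,2]>.04)&(X[...,2]<.16)
        print(sy,m.sum(),np.percentile(X[m][:,2],[1,50,99]).round(4))
# column profile of scene9 at near-right and near-left posts: color transition white wall->grey
p=z9['p']
for u in(150,155,160,215,220,224):
    col=p[240:300,u].max(1); print(u,[(240+i,int(v),round(float(X9[240+i,u,2]),4)) for i,v in enumerate(col)][::1][0 if u>200 else 22:][:22])
E
```

```text
0 deck patch 601 0.03073 0.03016175831707982
1 256 [0.0409 0.0875 0.1261]
-1 280 [0.0409 0.0876 0.125 ]
9 deck patch 554 0.02528 0.02346658059238372
1 271 [0.0409 0.0906 0.1336]
-1 293 [0.0419 0.0911 0.1345]
150 [(262, 238, 0.1243), (263, 238, 0.1187), (264, 238, 0.1191), (265, 238, 0.1182), (266, 238, 0.1202), (267, 239, 0.1153), (268, 239, 0.1213), (269, 242, 0.1207), (270, 234, 0.1232), (271, 204, 0.1205), (272, 238, 0.1311), (273, 101, 0.1312), (274, 112, 0.1294), (275, 112, 0.1271), (276, 103, 0.1224), (277, 110, 0.1192), (278, 37, 0.1092), (279, 27, -0.0025), (280, 30, 0.0026), (281, 25, -0.0), (282, 28, 0.0007), (283, 29, -0.0034)]
155 [(262, 108, 0.1214), (263, 187, 0.1203), (264, 243, 0.1156), (265, 239, 0.1207), (266, 238, 0.1178), (267, 238, 0.1224), (268, 238, 0.1174), (269, 241, 0.1181), (270, 235, 0.1305), (271, 146, 0.1345), (272, 108, 0.1281), (273, 110, 0.1281), (274, 112, 0.1228), (275, 104, 0.1166), (276, 58, 0.1151), (277, 63, 0.1085), (278, 63, 0.1043), (279, 65, 0.1036), (280, 63, 0.1019), (281, 64, 0.0937), (282, 63, 0.0939), (283, 64, 0.0899)]
160 [(262, 71, 0
[... 1014 characters left out ...]
48, 236, 0.1334), (249, 100, 0.1303), (250, 112, 0.1303), (251, 110, 0.1218), (252, 103, 0.1184), (253, 94, 0.1165), (254, 61, 0.1135), (255, 63, 0.1089), (256, 64, 0.1013), (257, 63, 0.0981), (258, 65, 0.0991), (259, 63, 0.0946), (260, 64, 0.0899), (261, 63, 0.0861)]
224 [(240, 41, -0.0003), (241, 41, -0.0016), (242, 42, 0.0014), (243, 37, -0.0017), (244, 32, -0.0018), (245, 46, 0.0016), (246, 163, -0.0062), (247, 252, 0.131), (248, 114, 0.1307), (249, 119, 0.125), (250, 129, 0.1213), (251, 110, 0.1174), (252, 81, 0.1139), (253, 64, 0.1122), (254, 63, 0.1102), (255, 63, 0.1072), (256, 62, 0.1011), (257, 64, 0.1012), (258, 64, 0.0922), (259, 64, 0.0892), (260, 62, 0.0836), (261, 64, 0.0825)]
```

Near-end evidence: white deck top minus grey deck is about 97 mm (98 when home), and the white rim meets the post face with no gap. I'll press slightly more, staying under 20 N between the trays, to make sure no catch is left.

```bash
for i in 1 2; do python3 -m handwheel '0 0 0.05 0; 0 0 0.1 0; 0 0 0.1 0; 0 0 0.1 0' | grep -E 'ee_pos|ft_f'|tr '\n' ' '; python3 -c "
from h import *
print(arm.state()['ft_torque'].round(2), arm.state()['grip_width'])"; done
```

```text
ee_pos: [0.4756, -0.3038, 0.216] ft_force: [1.3, 1.2, 11.5] [ 0.29 -0.14 -0.01] 0.012610079909767626
ee_pos: [0.4757, -0.3039, 0.2153] ft_force: [0.7, 0.9, 12.6] [ 0.33 -0.07  0.  ] 0.012598795909700426
```

Response is linear with no further snap. Now I'll unload slowly before letting go.

```bash
python3 -m handwheel '0 0 -0.1 0; 0 0 -0.2 0; 0 0 -0.3 0; 0 0 -0.4 0; 0 0 -0.4 0; 0 0 -0.4 0'| grep -E 'ee_pos|ft_f'; python3 -m handwheel '0 0 -0.1 0; 0 0 -0.2 0; 0 0 -0.2 0; 0 0 -0.2 0'| grep -E 'ee_pos|ft_f'; python3 -c "
from h import *
print(arm.state()['ft_torque'].round(2), arm.state()['grip_width'])"
```

```text
ee_pos: [0.4755, -0.3037, 0.2184]
ft_force: [1.3, 0.1, 6.7]
ee_pos: [0.4752, -0.3036, 0.2198]
ft_force: [1.0, 0.2, 4.5]
[ 0.03 -0.43  0.05] 0.012435762844630726
```

```bash
python3 -m handwheel '0 0 -0.1 0; 0 0 -0.2 0; 0 0 -0.3 0; 0 0 -0.3 0; 0 0 -0.3 0'| grep -E 'ee_pos|ft_f';  python3 -c "
from h import *
print(arm.state()['ft_torque'].round(2), arm.state()['grip_width'])
for n in('scene','top'):
    p,d=snap(n,n+'10');X=cloud(n,d);hsv=cv2.cvtColor(p,cv2.COLOR_BGR2HSV)
    m=(hsv[...,1]<60)&(hsv[...,2]>80)&(X[...,2]>.11)&(X[...,2]<.15)&(X[...,0]>.35)&(X[...,0]<.6)&(X[...,1]<-.2)&(X[...,1]>-.4)
    P=X[m]; md=np.median(P[:,2]);Q=P[abs(P[:,2]-md)<.004]
    c,*_=np.linalg.lstsq(np.c_[Q[:,0]-.475,Q[:,1]+.303,np.ones(len(Q))],Q[:,2],rcond=None);print(n,'plane',c.round(4),len(Q))
"
```

```text
ee_pos: [0.475, -0.3035, 0.2225]
ft_force: [1.9, -0.6, 0.1]
[-0.02 -0.46  0.03] 0.012720644625957045
scene plane [0.0018 0.0014 0.1263] 2663
top plane [0.0035 0.001  0.1246] 3406
```

```bash
cat > gap.py <<'E'
from h import *
import sys
c,s=np.cos(np.radians(8)),np.sin(np.radians(8))
for tag in sys.argv[1:]:
    z=np.load(f'pics/scene{tag}.npz');p=z['p'];X=cloud('scene',z['d']);hsv=cv2.cvtColor(p,cv2.COLOR_BGR2HSV)
    a=X[...,0]-.475;b=X[...,1]+.3005;x=c*a+s*b;y=-s*a+c*b
    o=[]
    for lo,hi in((.075,.085),(.085,.095),(.095,.105),(.105,.111)):
        m=(x>lo)&(x<hi)&(abs(y)<.052)&(X[...,2]<.04)&(X[...,2]>.01)&(hsv[...,1]<90)
        o.append((int(m.sum()),round(float(np.median(X[m][:,2])) if m.sum() else 0,4)))
    print(tag,'grey deck',o)
E
python3 gap.py 0 5 6 7 9 10; python3 - <<'E'
import cv2
p=cv2.imread('pics/scene10.png')[225:305,130:240];cv2.imwrite('pics/s10c.png',cv2.resize(p,None,fx=7,fy=7,interpolation=2))
E
```

```text
0 grey deck [(111, 0.0301), (150, 0.0297), (145, 0.0299), (53, 0.0304)]
5 grey deck [(116, 0.0297), (145, 0.0297), (143, 0.0296), (53, 0.0301)]
6 grey deck [(118, 0.03), (142, 0.0299), (140, 0.0302), (57, 0.0305)]
7 grey deck [(102, 0.0298), (147, 0.0301), (141, 0.0295), (60, 0.0306)]
9 grey deck [(112, 0.0222), (145, 0.023), (151, 0.0223), (46, 0.0238)]
10 grey deck [(113, 0.0282), (140, 0.0279), (141, 0.0284), (54, 0.0289)]
```

View pics/s10c.png

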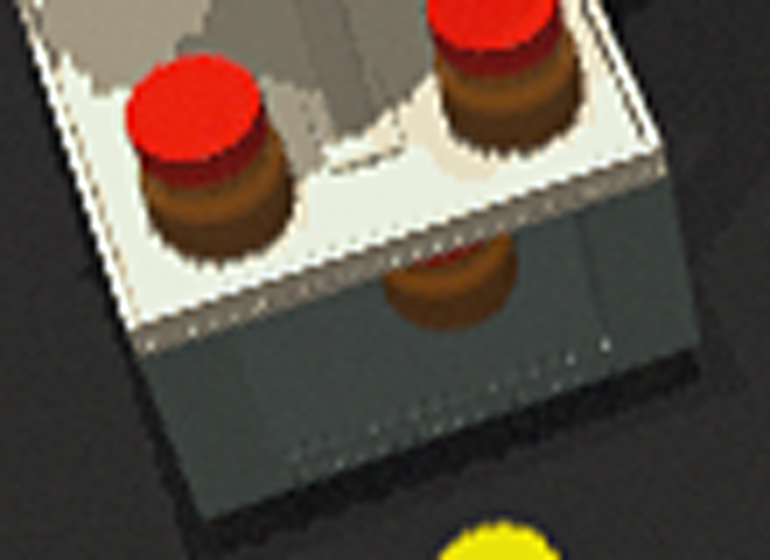

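Gap check: white deck top minus grey deck is 98.1 mm now and 98.2 mm under load, against 98 mm when home, and both decks are level. I release.

```bash
python3 -m handwheel '0 0 0 0; 0 0 0 0; 0 0 0 0; 0 0 0 0; 0 0 0 0; 0 0 0 0; 0 0 0 0; 0 0 0 0' 0; python3 -m handwheel '0 0 -0.5 0; 0 0 -1.5 0; 0 0 -3 0; 0 0 -5 0; 0 0 -7 0; 0 0 -9 0; 0 0 -11 0; 0 0 -13 0; 0 0 -13 0'; python3 -c "
from h import *
go(.3,.25,.34,-82)"
```

```text
t: 24.5
ee_pos: [0.4751, -0.3036, 0.2228]
eef_rot: [[0.139, -0.99, -0.0], [-0.99, -0.139, -0.0], [0.0, 0.0, -1.0]]
ft_force: [-0.0, 0.9, 0.5]
grip_width: 0.0855
t: 25.4
ee_pos: [0.4755, -0.3039, 0.3562]
eef_rot: [[0.14, -0.99, 0.004], [-0.99, -0.14, -0.004], [0.005, -0.004, -1.0]]
ft_force: [-0.1, -0.4, -0.2]
grip_width: 0.0855
pos [ 0.4755 -0.3039  0.3562] ang -81.98 shift cm [-57.3    9.65   1.32] yaw 0.02 F [-0.12 -0.39 -0.18] w 0.0855 t 25.4
```

Next I'll move the arm out of the view and check.

```bash
python3 -m handwheel '-3 0.5 0 0; -7 1 0 0; -11 2 0 0; -15 2.5 0 0; -19 3 0 0; -23 4 0 0; -27 4.5 0 0; -31 5 0 0; -34 6 0 0; -36 6 0 0; -36 6 0 0; -36 6 0 0' | grep ee_pos; python3 - <<'E'
from fit import *
for n in('scene','top'):
    p,d=snap(n,n+'11');X=cloud(n,d);hsv=cv2.cvtColor(p,cv2.COLOR_BGR2HSV)
    m=(hsv[...,1]<60)&(hsv[...,2]>80)&(X[...,2]>.11)&(X[...,2]<.15)&(X[...,0]>.35)&(X[...,0]<.6)&(X[...,1]<-.2)&(X[...,1]>-.4)
    P=X[m]; md=np.median(P[:,2]);Q=P[abs(P[:,2]-md)<.004]
    c,*_=np.linalg.lstsq(np.c_[Q[:,0]-.475,Q[:,1]+.303,np.ones(len(Q))],Q[:,2],rcond=None);print(n,'plane',c.round(4),len(Q))
    r=fit(n,p,'tray',.138,[.475,-.303,.14]);print(n,r.x[:2].round(5)*1e3,np.degrees(r.x[2]).round(2))
E
python3 gap.py 11
```

```text
ee_pos: [0.3654, 0.0444, 0.3525]
scene plane [-0.0004  0.002   0.1262] 2779
scene [ 475.6  -301.15] 8.01
top plane [-0.0006  0.0002  0.1246] 5314
top [ 474.88 -302.69] 7.62
11 grey deck [(99, 0.0277), (144, 0.0275), (140, 0.0278), (58, 0.0296)]
```

View pics/scene11.png

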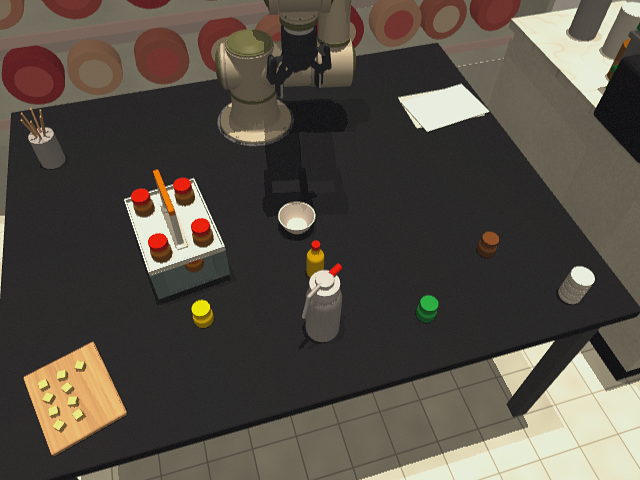

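View pics/top11.png

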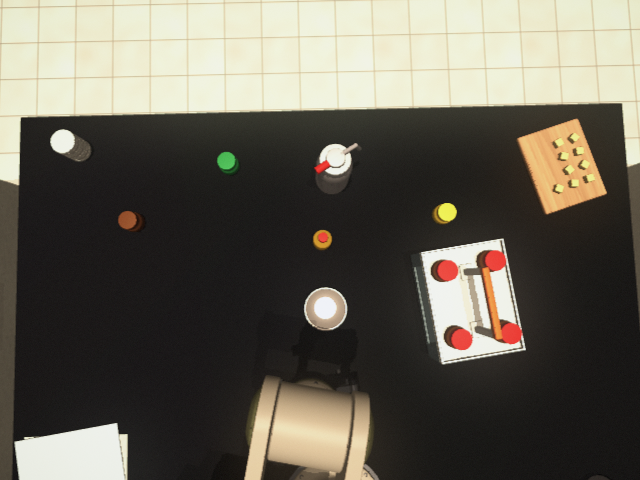

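The white tray sits level on the grey one at (175,225) in the scene view and (470,302) in the top view. All the visible jars are upright, the bowl, sauce bottle and siphon haven't moved, and the arm is clear. Handing in.

```bash
python3 -c "
from h import *
print(arm.job_done())"
```

```text
the job is handed in; nothing more can be done
None
```

I stacked the white tray on the grey one: gripped it by the orange handle, pressed it home by feel, unloaded it and let go. I handed in at about 27 s; no verdict is reported.

- **Snaps:** I felt two. The force dropped from 3.8 N to 1.5 N for one end, then from 9 N to 4.4 N for the other. After that only the soft feet gave, at about 2 N/mm.
- **Load:** The hardest reading at the end of a press step was about 12.6 N, roughly 18–19 N between the trays with the top tray's weight.
- **Seated height:** White deck top to grey deck measures 98.1–98.5 mm, against 98 mm when home. This was seen only at the end nearest the scene camera. The far end rests on the second snap and on the white deck being level within about 0.002 rad.
- **Everything else:** The four jars on top stand upright. One lower jar was partly visible and stood upright; the other is hidden under the deck. The bowl, sauce bottle and siphon look unmoved, and the arm was clear of everything at hand-in.
- **Disagreements:** The two cameras differed by 2–4 mm in absolute position, so I corrected each one against the gripper's own position. In the last pictures the top camera gave a tray yaw of 7.6° and the scene camera 8.0°. The grey tray's final shift was not measured separately, but nothing suggested more than a millimetre or two.

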